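# Hang the brewery tool caddy on its two screws

## Task

Hang the empty steel tool caddy on the upright panel: bring the large holes of its keyhole slots over the two screw heads until its back lies flat on the mounting plate, then slide it straight down until it is fully home and the orange spring catch has snapped out above its top edge, and let go. It is thin sheet metal, so bring it up slowly, feel your way and push gently, and leave the other things on the bench where they are.

Things in the scene. Friction and masses are not known exactly. Their poses are not given: they have to be found in the camera images.
- caddy: Empty tool caddy: open perforated steel box 60 wide (y), 67 deep (x), 80 high, walls 3 mm, about 0.3 kg, standing upright on the bench. Its back is a flat plate 3 mm thick, 150 wide (y) and 100 high, that stands out 45 mm on each side of the box as ears. Origin: middle of the plate's rear face at the underside's height; z up, -x to the front (box at x = -67 to 0).
- caddy_grip (a point): A good place to grip the caddy from above, across its 60 mm width (along the caddy's y): the middle of the box, 35 mm in front of the plate's rear face, 62 mm above the underside and 18 mm below the rim. The ears lie only at the very back, clear of fingers here.
- keyholes (a point): Point midway between the caddy's two keyholes, on the plate's rear face, z = 66. At 52 mm to either side of it (caddy y) lies the centre of a large hole, 19 mm across, that opens upward into a slot 10 mm wide; the shank's centre ends 14 mm above the large hole's centre when fully home. Screw heads: 14 mm wide, faces 8.5 mm off the plate, 4.5 mm gap under them.
- panel: Steel upright panel fixed to the bench, 220 wide, 160 high, foot behind. Its front carries a blue mounting plate (190 x 125) with two screws and a catch. Origin: on the bench, in the plane of the mounting plate's front face, midway between the screws; z up, -x out to the front, y along the plate. The hung caddy has the panel's yaw and x = y = 0 in this frame (sideways true to 1 mm).
- screw_mark (a point): NOMINAL midpoint of the two screws, on the mounting plate's face, 125 mm above the bench. The screws are level, at y = -52 and +52, but the plate is clamped in slots: both screws and the catch really sit up to 16 mm above or below this mark, a different setting each time, not shown by any listed pose. Find it by feel or by looking. The clamp does not slip in use.
- catch (a joint): Orange spring catch on the mounting plate's centre line, a tongue 16 wide, 8 high, lower edge 21.5 mm above the screws' height. 0 = out, 7 mm proud; grows as pressed in, 0.007 = flush. The caddy's plate presses it in (3 N rising to 6 N) when the heads pass the large holes; it snaps out when the caddy is within 1.5 mm of fully home. Its rub holds the caddy up: weight alone does not seat it.
- spray_bottle: Bystander: amber spray bottle, 68 in diameter, 195 high; origin at the centre of its underside.
- brush: Bystander: white-handled brush lying on the bench.
- spoon: Bystander: long spoon lying on the bench.
- jug: Bystander: white measuring mug, 84 in diameter, 110 high; origin at the centre of its underside.
- hop_jar: Bystander: green glass jar with steel cap, 72 in diameter, 100 high; origin at the centre of its underside.
- clamp_ring: Bystander: steel ring, 64 in diameter, 12 high, lying flat.
- ferrule: Bystander: steel pipe ferrule standing on its flange, 50 in diameter, 45 high.
Mind the look-alikes: they are no part of the job. What is shaped like the caddy but purple or turquoise is not meant.

How it is judged:
By the outcome, as a careful person would: the job done as asked, in the order asked, and still so for the second after the job is handed in, with the robot touching nothing.
It also fails if it takes over 61 s, if anything falls off the work surface, if the arm or the gripper's body presses on something with over 40 N, if the wrist force passes 120 N, or if a joint passes its speed limit or range.

## Robot

A 6-joint arm with a two-finger parallel gripper is mounted at the origin on the work surface. World frame = base frame: x ahead of the robot, y to its left, z up, the work surface at z = 0. Lengths are in m, angles in degrees, forces in N, time in s.
With the tool pointing down it reaches from about 0.4 to 0.825 m from the base axis. Payload 7 kg.
Tool frame: the origin (TCP) lies at the very end of the fingers, on their centre line; the grasp point (between the pads) lies 19 mm behind it (ctrl.tcp_to_grasp is the distance from the TCP to the grasp point, in m); z points along the fingers, x is the direction in which the jaws open and shut, and the axes are right-handed (so a half turn about z gives the same grasp; the last joint's range is limited). The gripper opens to 88 mm and grips with 3 to 60 N. Pads are 19 mm wide; open, the fingers measure 130 mm over their backs; the gripper's body (78 mm by 193 mm) begins 47 mm behind the grasp point.
Start: joints at [-46.748, 20.546, 0.682, 0, -70.136, -16.507], TCP at [0.304, -0.603, 0.196] pointing down, gripper open.
Joint ranges: [-176.03, 176.03], [-82.01, 121.73], [-58.28, 71.71], [-173.87, 95.51], [-174.79, -0.11], [-173.66, 173.66]. Speed limits (degrees/s): [136.94, 136.94, 172.46, 180, 180, 180].

## Interface

Orientations are given as [roll, pitch, yaw] about the fixed x, y, z axes, in that order (R = Rz(yaw) Ry(pitch) Rx(roll)).
In Python, from plant import sensors, vision, ticket, ctrl gives the robot as it stands. The module is installed in compiled form; this text tells all that it offers.
- The arm moves only by the tool drive_tool, never from a script. Its argument "moves" is a list of rows, each a list of 6 numbers: the shift along the tool's x, y, z in units of 0.15 m (1.0 is 0.15 m), then the turn, a rotation vector about the tool's x, y, z in units of 60 degrees (1.0 is 60 degrees). In form: [[dx, dy, dz, rx, ry, rz], ...]. A call has 1 to 8 rows; each row is the pose to reach, as a shift and turn from the pose measured when the call began, along the tool's axes at that moment; what a row does not reach only later rows make up. A row lasts 1/10 s, in which the tool goes at most 50 mm and 8.59 degrees, less where a joint would pass 70% of its speed; a pose out of reach is approached as far as the arm can. A call with a number of a shift or a turn outside -1 to 1 is refused whole. A call with a gripper value outside its range is refused whole. "fingers" is the opening, from -1 (shut) to 1 (fully open), set as the call begins (left out, the last holds). The fingers move at their own pace and stop on an object; the grip force is fixed at half the most. Time passes only in rows, so rows that repeat a pose let the fingers close. It gives the time, the measured TCP pose, the force and the opening at its end, in the units of the state.
- sensors.get_obs(): the state, without advancing time (a new reading comes with each control period).
- vision.snapshot(name): name is "scene" or "top"; returns a dict with "pixels" (420x560x3 uint8, red, green, blue), "fx", "fy", "cx", "cy" (pixels), "R" (3x3) and "t" (3): a world point X has camera coordinates R X + t. Camera axes: x right, y down, z forward; pixel columns grow to the right and rows downward; lengths in m; the calibration is good to about 2 mm. A picture is of the moment at which its call begins. There is no depth.
- ticket.close_job(): hands the job in, once; it reports no verdict.
The state is a dict: "clock": time; "joint_pos": joint angles; "qvel": joint speeds; "tau": joint torques, N m; "tool_pos": TCP position; "orientation": TCP orientation; "force": force on the tool from outside, world axes, zero at the start; "moment": the same for the moment, N m; "opening": finger opening in m.
Only numpy, scipy, OpenCV 4.12 (cv2) and the standard library are available. Lean on these libraries where they do the work, as an engineer would, in place of code of your own. Each camera call takes 0.05 s, during which the arm holds its last target.

## Working session

There is one attempt and no reset: what is moved stays moved. The work goes in short steps, Python scripts to look and compute and a tool call to move; the robot and the scene stay as the last step left them, time stands still between calls to the robot, and variables do not carry over. Pictures are saved under pics/ and viewed, and the job is handed in when it is done.

Besides the shell and the picture viewer there is one more tool, called after ">>>" by a JSON object that holds its "method" and its "body", one argument or row to a line. drive_tool: Moves the arm, as the interface text tells. Shifts and turns lie within -1 to 1; 1 stands for 0.15 m of shift or 60 degrees of turn. Its arguments: {"type":"object","properties":{"moves":{"type":"array"},"fingers":{"type":"number"}},"required":["moves"]}

```bash
mkdir -p pics; cat > h.py <<'E'
import numpy as np, cv2
from plant import sensors, vision, ticket, ctrl
def snap(n,f):
    s=vision.snapshot(n); cv2.imwrite('pics/'+f+'.png',s['pixels'][:,:,::-1]); 
    np.savez('pics/'+f+'.npz',**{k:np.array(v) for k,v in s.items()}); return s
E
python3 - <<'E'
from h import *
for n in('scene','top'):
    s=snap(n,n+'0'); print(n,s['fx'],s['cx'],s['cy'],np.round(s['R'],4).tolist(),np.round(s['t'],4))
print(sensors.get_obs(), ctrl.tcp_to_grasp)
E
```

```text
scene 523.1874153560974 284.8690952277677 205.58936276898217 [[-0.3074, 0.9515, 0.0093], [0.7901, 0.2607, -0.5547], [-0.5303, -0.1632, -0.832]] [ 0.1607 -0.3324  1.7459]
top 390.6422826297708 277.34133693767046 208.75752560489371 [[0.0031, -1.0, 0.0083], [-0.9994, -0.0033, -0.0343], [0.0343, -0.0082, -0.9994]] [-0.0245  0.4991  1.0793]
{'clock': 0.1, 'joint_pos': array([-4.67473158e+01,  2.05868735e+01,  6.39083122e-01, -1.85286289e-02,
       -7.01351128e+01, -1.65058426e+01]), 'qvel': array([-0.02676223, -0.00094814,  0.15825487,  0.04060352, -0.0157548 ,
        0.04346223]), 'tau': array([-1.43083442e-03, -5.84160769e+01,  2.93749523e+01,  7.01551393e+00,
        1.01525907e-02, -8.25574352e-05]), 'tool_pos': array([ 0.30353338, -0.60236504,  0.19501953]), 'orientation': array([-1.79993145e+02, -8.44361208e-02,  1.16740528e+02]), 'force': array([0.00378084, 0.41026259, 0.2141764 ]), 'moment': array([ 0.06830141, -0.06919803, -0.01849945]), 'opening': 0.08776853741801753} 0.0188
```

View pics/scene0.png

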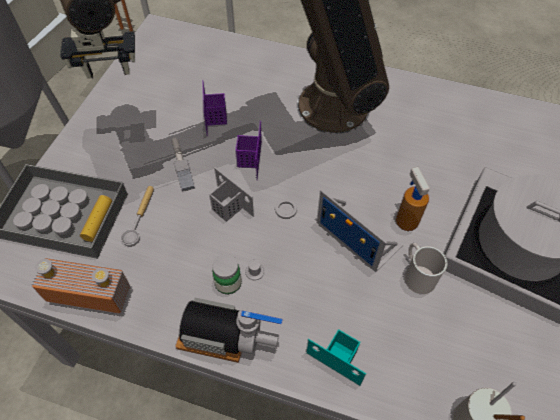

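View pics/top0.png

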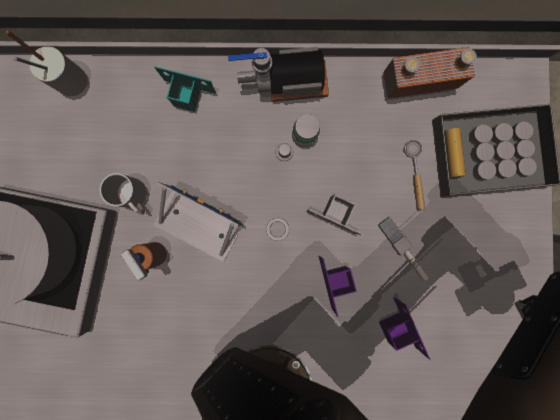

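```bash
python3 - <<'E'
from h import *
a=cv2.imread('pics/scene0.png');b=cv2.imread('pics/top0.png')
A=cv2.resize(a[150:290,195:405],None,fx=3.8,fy=3.8,interpolation=cv2.INTER_CUBIC);cv2.imwrite('pics/sc1.png',A)
B=cv2.resize(b[165:265,150:370],None,fx=3.6,fy=3.6,interpolation=cv2.INTER_CUBIC);cv2.imwrite('pics/tc1.png',B)
E
```

```text
(no output)
```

View pics/sc1.png

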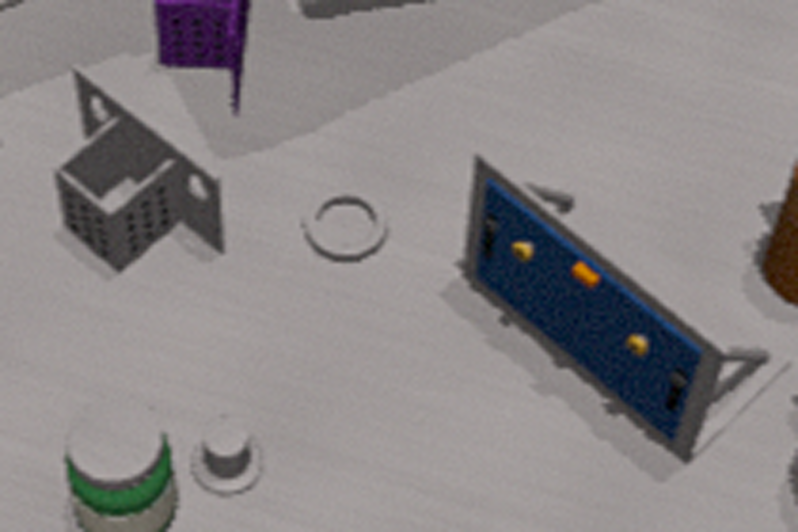

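View pics/tc1.png

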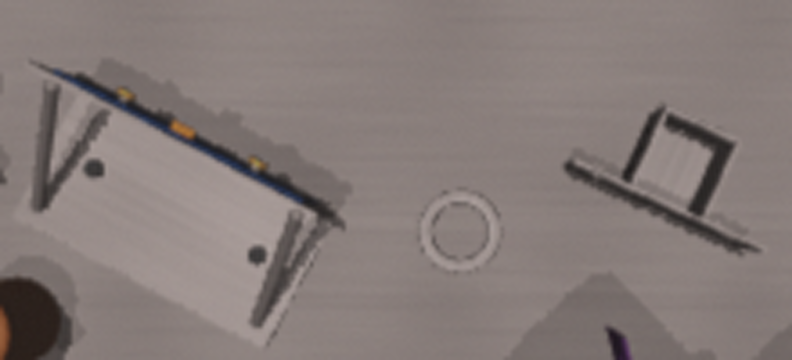

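```bash
python3 - <<'E'
from h import *
a=cv2.imread('pics/scene0.png');b=cv2.imread('pics/top0.png')
def z(im,x0,y0,x1,y1,f,n):
    A=cv2.resize(im[y0:y1,x0:x1],None,fx=f,fy=f,interpolation=cv2.INTER_CUBIC)
    for k in range(x0,x1,5):
        cv2.line(A,(int((k-x0+.5)*f),0),(int((k-x0+.5)*f),6 if k%10 else 14),(0,255,255),1)
        if k%10==0: cv2.putText(A,str(k),(int((k-x0+.5)*f),24),0,.4,(0,255,255),1)
    for k in range(y0,y1,5):
        cv2.line(A,(0,int((k-y0+.5)*f)),(6 if k%10 else 14,int((k-y0+.5)*f)),(0,255,255),1)
        if k%10==0: cv2.putText(A,str(k),(15,int((k-y0+.5)*f)),0,.4,(0,255,255),1)
    cv2.imwrite('pics/%s.png'%n,A)
z(a,312,185,392,275,6.6,'zps'); z(b,155,175,250,240,8,'zpt')
z(a,202,160,262,230,8,'zcs'); z(b,300,185,370,245,9,'zct')
E
```

```text
(no output)
```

View pics/zps.png

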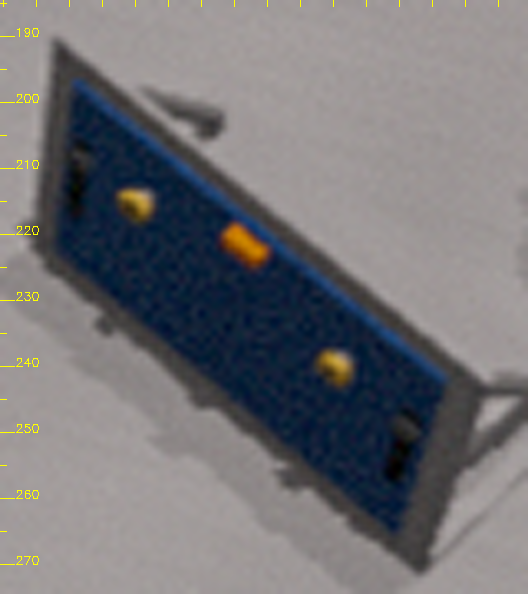

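View pics/zpt.png

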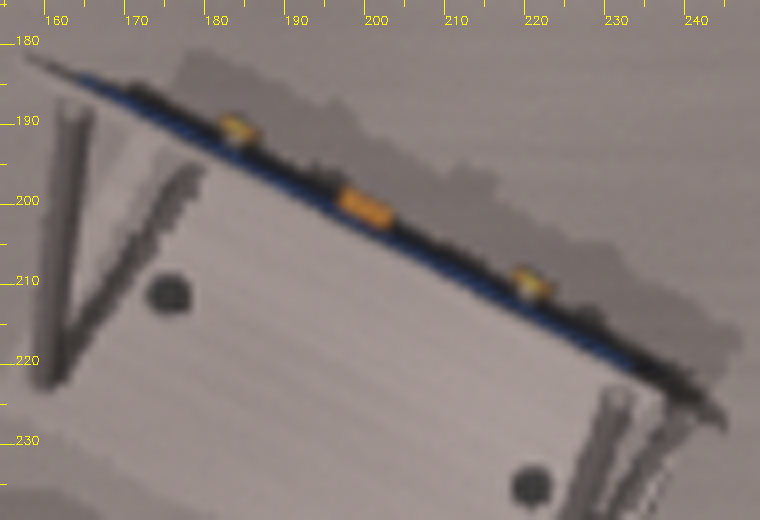

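View pics/zcs.png

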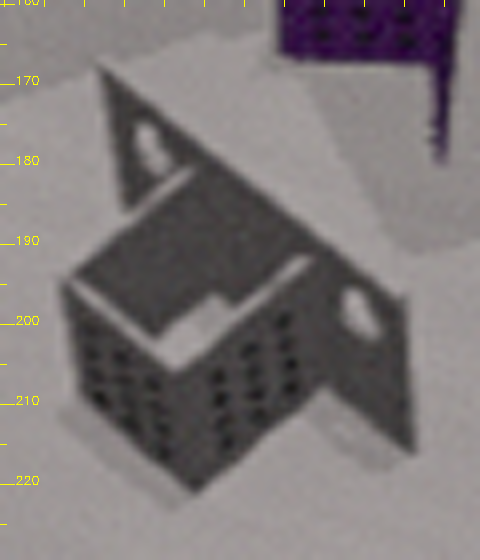

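View pics/zct.png

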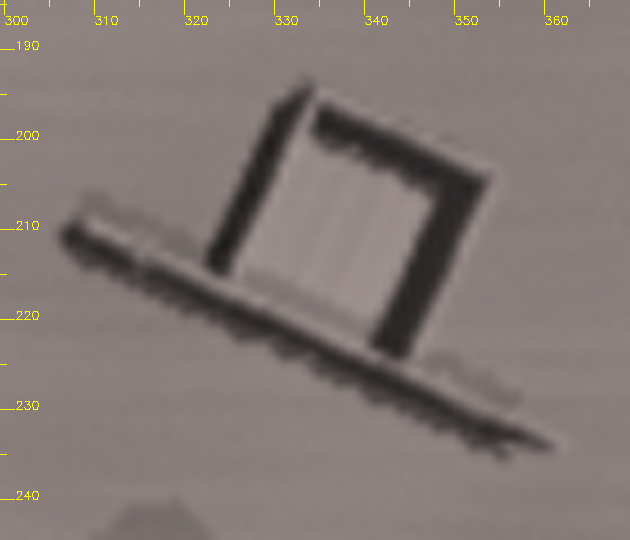

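```bash
cat > fit.py <<'E'
from h import *
from scipy.optimize import least_squares
C={k:dict(np.load('pics/%s0.npz'%k)) for k in('scene','top')}
def proj(c,X):
    c=C[c];p=c['R']@X+c['t'];return np.array([c['fx']*p[0]/p[2]+c['cx'],c['fy']*p[1]/p[2]+c['cy']])
def W(p,X):
    x,y,a=p;return np.array([x+np.cos(a)*X[0]-np.sin(a)*X[1],y+np.sin(a)*X[0]+np.cos(a)*X[1],X[2]])
cad=[('scene',(-1.5,75,100),(214,167.75)),('scene',(-1.5,-75,100),(252,196.75)),('scene',(-1.5,-75,0),(253.25,216)),
('scene',(-67,-30,0),(225.9,221)),('scene',(-67,30,80),(209.5,194.5)),('scene',(-67,-30,80),(223.3,206)),
('top',(-67,-30,80),(334.2,194)),('top',(-67,30,80),(353.5,204.3)),('top',(-1.5,75,100),(361,234.2))]
def rc(p): return np.concatenate([proj(c,W(p,np.array(X)/1e3))-u for c,X,u in cad])
s=least_squares(rc,[.5,-.15,3.0-.4],x_scale=.01);print('caddy',s.x[:2],np.degrees(s.x[2]));print(s.fun.reshape(-1,2).round(1).tolist())
np.save('caddy.npy',s.x)
# panel: params x,y,a,h(screw),t,hp
def pts(q):
    h,t,hp=q[3:]
    return [('scene',(-.0065,.052,h),(332.1,215.4)),('scene',(-.0065,-.052,h),(362.3,240)),('scene',(-.0055,0,h+.0255),(348.8,221.5)),
    ('scene',(t,.11,.16),(319.8,190.6)),('scene',(t,-.11,.16),(384.8,242.8)),('scene',(t,-.11,0),(375.9,270.9)),
    ('scene',(0,.095,hp+.125),(323,196.9)),('scene',(0,-.095,hp+.125),(379.2,242.1)),('scene',(0,-.095,hp),(371.8,265.1)),('scene',(0,.095,hp),(319.8,221.6)),
    ('top',(-.0065,.052,h),(220.9,210.1)),('top',(-.0065,-.052,h),(184.1,190.9)),('top',(-.0045,0,h+.0275),(200.1,200.5)),
    ('top',(t,.11,.16),(245.1,228)),('top',(t,-.11,.16),(157.6,181.4))]
def rp(q): return np.concatenate([proj(c,W(q[:3],np.array(X)))-u for c,X,u in pts(q)])
s=least_squares(rp,[.5,.15,2.7,.125,.005,.02],x_scale=.01);print('panel',s.x.round(4),np.degrees(s.x[2]));print(s.fun.reshape(-1,2).round(1).tolist())
J=s.jac;print('sd',np.sqrt(np.diag(np.linalg.inv(J.T@J)))*.6)
np.save('panel.npy',s.x)
E
python3 fit.py
```

```text
caddy [ 0.46207931 -0.16950156] 155.08292258049528
[[0.6, -0.8], [0.5, 0.2], [0.7, 0.8], [0.6, 0.8], [-0.4, -0.6], [0.7, 0.3], [-0.0, 0.1], [1.5, -0.5], [1.0, -0.0]]
panel [5.0840e-01 1.6760e-01 2.6638e+00 1.1120e-01 1.5000e-03 1.9200e-02] 152.62225551149297
[[-0.2, -0.6], [-0.2, -0.7], [-0.7, -0.1], [-0.7, -1.2], [0.2, -0.8], [-0.9, 0.7], [-0.5, -0.3], [-0.4, -0.3], [-0.4, 0.0], [-0.3, 0.3], [0.7, 0.6], [0.9, 0.7], [0.8, 0.8], [-6.4, -3.7], [-0.2, 0.4]]
sd [0.00071525 0.00043122 0.00506958 0.00182424 0.00100932 0.00187047]
```

```bash
sed -i "s/('top',(t,.11,.16),(245.1,228))/('top',(t,.11,0.),(245.1,228))/" fit.py; python3 fit.py; cat >> fit.py <<'E'
print('with free camera offset in top (px)')
def rp2(q): 
    r=rp(q[:6]).reshape(-1,2).copy(); k=[i for i,p in enumerate(pts(q[:6])) if p[0]=='top']; r[k]+=q[6:8]; return np.r_[r.ravel(),q[6:8]*.5]
s=least_squares(rp2,np.r_[s.x,0,0],x_scale=.01);print(s.x.round(4),np.degrees(s.x[2]))
E
python3 fit.py|tail -1
```

```text
caddy [ 0.46207931 -0.16950156] 155.08292258049528
[[0.6, -0.8], [0.5, 0.2], [0.7, 0.8], [0.6, 0.8], [-0.4, -0.6], [0.7, 0.3], [-0.0, 0.1], [1.5, -0.5], [1.0, -0.0]]
panel [0.5093 0.1683 2.6536 0.1119 0.0036 0.0208] 152.04043069083005
[[0.2, -0.6], [-0.1, -0.3], [-0.5, 0.1], [0.3, -1.6], [0.7, -0.6], [-0.5, 0.8], [-0.0, -0.5], [-0.3, 0.0], [-0.4, 0.3], [0.1, 0.1], [0.3, 0.4], [0.7, 0.2], [0.4, 0.4], [-2.0, -3.3], [-0.7, 0.4]]
sd [0.00071434 0.0004344  0.00522015 0.00182079 0.00103032 0.0018682 ]
[0.5125 0.1685 2.655  0.1172 0.005  0.0259 0.6391 1.4611] 152.11752715148197
```

The wanted caddy is the grey steel one at scene (231,197) and top (338,212). It could be confused with the purple ones at scene (215,107) and (248,152), and the turquoise one at scene (340,352). The close crop shows bare steel, keyholes in the ears and a perforated box, so I choose the grey one. The panel shows screw heads at scene (332,215) and (362,240), with the catch at (349,221).

```bash
cat >> h.py <<'E'
from scipy.spatial.transform import Rotation as Ro
def go(pos,yaw,roll=180,pitch=0):
    o=sensors.get_obs(); R=Ro.from_euler('xyz',o['orientation'],degrees=True)
    d=R.inv().apply(np.array(pos)-o['tool_pos']); T=Ro.from_euler('xyz',[roll,pitch,yaw],degrees=True)
    r=np.degrees((R.inv()*T).as_rotvec())
    print('now',o['tool_pos'].round(4),o['orientation'].round(2),'F',o['force'].round(2),'open',round(o['opening'],4),'t',round(o['clock'],2))
    print('units',(d/.15).round(3),(r/60).round(4))
E
python3 - <<'E'
from h import *
go([.5055,-.1897,.16],65.1)
E
```

```text
now [ 0.3035 -0.6024  0.195 ] [-1.7999e+02 -8.0000e-02  1.1674e+02] F [0.   0.41 0.21] open 0.0878 t 0.1
units [1.851 2.44  0.236] [-7.000e-04 -1.300e-03  8.607e-01]
```

>>> {"method": "drive_tool", "body": {
  "moves": [
    [0.25,0.33,0,0,0,0.14],
    [0.5,0.66,0,0,0,0.28],
    [0.75,1.0,0,0,0,0.42],
    [0.75,1.0,0,0,0,0.42]
  ],
  "fingers": 1
}}

```text
clock: 0.5
tool_pos: [0.3872, -0.4325, 0.1948]
orientation: [-179.9, -0.1, 91.2]
force: [0.6, 0.4, -0.1]
opening: 0.0875
```

```bash
python3 -c "
from h import *
go([.5055,-.1897,.16],65.1)"
```

```text
now [ 0.3872 -0.4325  0.1948] [-1.7993e+02 -1.0000e-01  9.1240e+01] F [ 0.61  0.43 -0.12] open 0.0875 t 0.5
units [1.601 0.824 0.234] [-0.0015 -0.0014  0.4357]
```

>>> {"method": "drive_tool", "body": {
  "moves": [
    [0.25,0.13,0,0,0,0.11],
    [0.5,0.26,0,0,0,0.22],
    [0.75,0.39,0,0,0,0.33],
    [1.0,0.52,0,0,0,0.436],
    [1.0,0.82,0.1,0,0,0.436],
    [1.0,0.82,0.2,0,0,0.436]
  ]
}}

```text
clock: 1.1
tool_pos: [0.5111, -0.2785, 0.1644]
orientation: [180.0, -0.1, 65.3]
force: [-1.1, -0.4, -1.4]
opening: 0.0877
```

```bash
python3 -c "
from h import *
go([.5055,-.1897,.16],65.1)"
```

```text
now [ 0.5111 -0.2785  0.1644] [ 1.7999e+02 -7.0000e-02  6.5270e+01] F [-1.08 -0.36 -1.41] open 0.0877 t 1.1
units [ 0.522 -0.282  0.03 ] [ 0.0001 -0.0011  0.0029]
```

>>> {"method": "drive_tool", "body": {
  "moves": [
    [0.25,-0.14,0,0,0,0.003],
    [0.52,-0.282,0.03,0,0,0.003],
    [0.522,-0.282,0.03,0,0,0.003],
    [0.522,-0.282,0.03,0,0,0.003]
  ]
}}

```text
clock: 1.5
tool_pos: [0.5055, -0.1886, 0.16]
orientation: [-180.0, -0.1, 65.2]
force: [0.1, -0.4, 0.7]
opening: 0.0877
```

```bash
python3 -c "
from h import *
go([.5055,-.1897,.047],65.1)
snap('top','top1');snap('scene','scene1')
a=cv2.imread('pics/scene1.png');b=cv2.imread('pics/top1.png')
cv2.imwrite('pics/j1.png',np.hstack([cv2.resize(a[140:240,180:280],None,fx=4,fy=4),cv2.resize(b[160:260,290:390],None,fx=4,fy=4)]))"
```

```text
now [ 0.5055 -0.1886  0.16  ] [-1.7999e+02 -6.0000e-02  6.5240e+01] F [ 0.07 -0.4   0.68] open 0.0877 t 1.5
units [-0.007  0.003  0.753] [-0.0001 -0.001   0.0023]
```

View pics/j1.png

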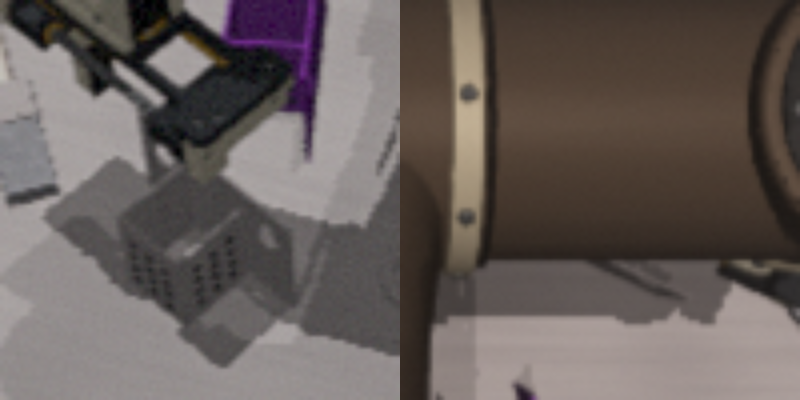

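The gripper is over the grey box, at left crop (180,200), and the fingers sit to either side of it. I'm descending now.

>>> {"method": "drive_tool", "body": {
  "moves": [
    [0,0,0.12,0,0,0],
    [0,0,0.24,0,0,0],
    [0,0,0.36,0,0,0],
    [0,0,0.48,0,0,0],
    [0,0,0.6,0,0,0],
    [0,0,0.7,0,0,0],
    [0,0,0.753,0,0,0],
    [0,0,0.753,0,0,0]
  ]
}}

```text
clock: 2.4
tool_pos: [0.5048, -0.1907, 0.046]
orientation: [-179.9, -0.0, 65.0]
force: [0.8, 0.5, 0.0]
opening: 0.0876
```

>>> {"method": "drive_tool", "body": {
  "moves": [
    [0,0,0,0,0,0],
    [0,0,0,0,0,0],
    [0,0,0,0,0,0],
    [0,0,0,0,0,0],
    [0,0,0,0,0,0],
    [0,0,0,0,0,0]
  ],
  "fingers": -0.2
}}

```text
clock: 3.0
tool_pos: [0.5051, -0.1907, 0.0465]
orientation: [-179.9, -0.0, 65.0]
force: [-0.1, 1.4, 3.0]
opening: 0.0592
```

```bash
python3 -c "
from h import *
go([.5055,-.1897,.16],65.1)
snap('scene','scene2')
a=cv2.imread('pics/scene2.png')
cv2.imwrite('pics/j2.png',cv2.resize(a[130:240,180:290],None,fx=5,fy=5))"
```

```text
now [ 0.5051 -0.1907  0.0465] [-1.7994e+02 -2.0000e-02  6.5030e+01] F [-0.06  1.37  3.04] open 0.0592 t 3.0
units [ 0.007 -0.001 -0.756] [-0.001  -0.0003 -0.0011]
```

View pics/j2.png

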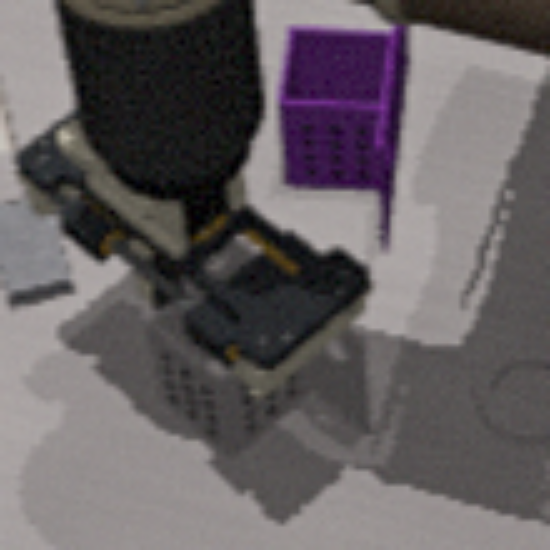

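The grey caddy is held, with the opening at 59 mm and the fingers on both sides of the box at crop (230,340). I'm lifting it.

>>> {"method": "drive_tool", "body": {
  "moves": [
    [0,0,-0.1,0,0,0],
    [0,0,-0.25,0,0,0],
    [0,0,-0.4,0,0,0],
    [0,0,-0.55,0,0,0],
    [0,0,-0.7,0,0,0],
    [0,0,-0.72,0,0,0]
  ]
}}

```text
clock: 3.65
tool_pos: [0.5065, -0.1908, 0.1568]
orientation: [179.9, -0.1, 65.0]
force: [1.1, 0.6, -2.7]
opening: 0.0592
```

```bash
python3 -c "
from h import *
go([.614,.113,.157],62.3)
"
```

```text
now [ 0.5065 -0.1908  0.1568] [ 1.7985e+02 -9.0000e-02  6.5050e+01] F [ 1.09  0.56 -2.73] open 0.0592 t 3.65
units [ 2.139e+00 -2.050e-01  2.000e-03] [ 0.0024 -0.0016  0.0458]
```

>>> {"method": "drive_tool", "body": {
  "moves": [
    [0.12,-0.01,0,0,0,0],
    [0.3,-0.03,0,0,0,0.01],
    [0.5,-0.05,0,0,0,0.02],
    [0.7,-0.07,0,0,0,0.03],
    [0.9,-0.09,0,0,0,0.046],
    [1.0,-0.1,0,0,0,0.046]
  ]
}}

```text
clock: 4.25
tool_pos: [0.5561, -0.0465, 0.1555]
orientation: [180.0, -0.1, 62.3]
force: [-0.4, -0.2, -2.7]
opening: 0.0588
```

>>> {"method": "drive_tool", "body": {
  "moves": [
    [0.2,-0.02,0,0,0,0],
    [0.4,-0.04,0,0,0,0],
    [0.6,-0.06,0,0,0,0],
    [0.8,-0.08,0,0,0,0],
    [0.9,-0.09,0,0,0,0],
    [0.9,-0.09,0,0,0,0]
  ]
}}

```text
clock: 4.85
tool_pos: [0.6068, 0.0806, 0.1542]
orientation: [-180.0, 0.0, 62.4]
force: [-0.6, -2.0, -2.5]
opening: 0.0591
```

```bash
python3 -c "
from h import *
go([.614,.113,.157],62.3)
snap('scene','scene3');snap('top','top3')
a=cv2.imread('pics/scene3.png')
b=cv2.imread('pics/top3.png')
cv2.imwrite('pics/j3.png',cv2.resize(a[150:290,300:420],None,fx=4.2,fy=4.2))
cv2.imwrite('pics/j3t.png',cv2.resize(b[130:260,140:300],None,fx=4.2,fy=4.2))"
```

```text
now [0.6068 0.0806 0.1542] [-179.98    0.     62.43] F [-0.56 -2.01 -2.54] open 0.0591 t 4.85
units [ 0.213 -0.058 -0.018] [-0.0004  0.      0.0022]
```

View pics/j3.png

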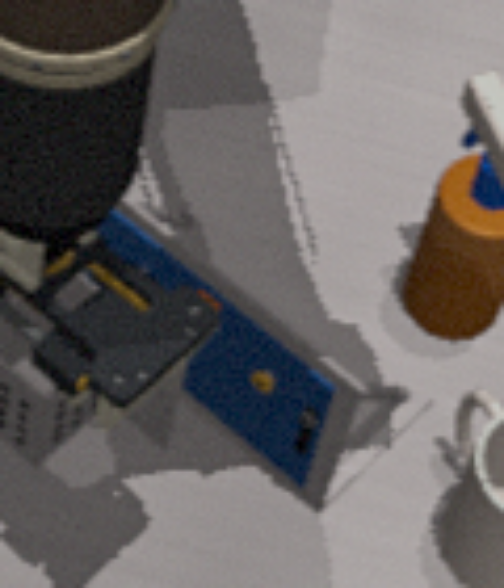

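View pics/j3t.png

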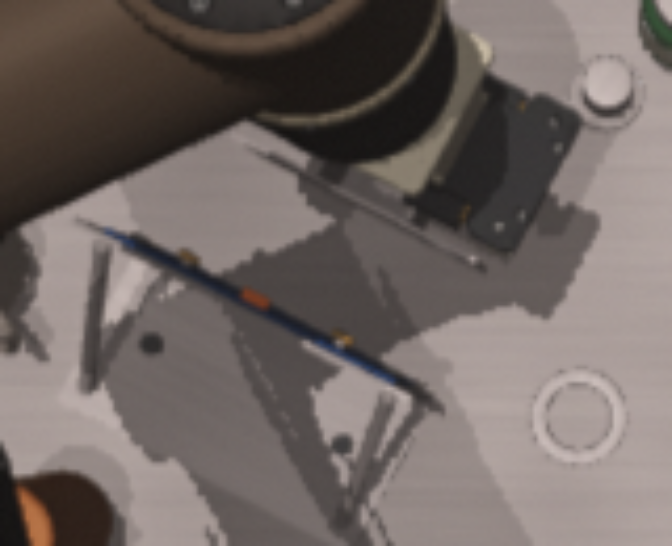

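```bash
cat >> h.py <<'E'
def z(im,x0,y0,x1,y1,f,n):
    im=cv2.imread('pics/%s.png'%im)
    A=cv2.resize(im[y0:y1,x0:x1],None,fx=f,fy=f,interpolation=cv2.INTER_CUBIC)
    for k in range(x0,x1,5):
        X=int((k-x0+.5)*f); cv2.line(A,(X,0),(X,6 if k%10 else 14),(0,255,255),1)
        if k%10==0: cv2.putText(A,str(k),(X,24),0,.4,(0,255,255),1)
    for k in range(y0,y1,5):
        X=int((k-y0+.5)*f); cv2.line(A,(0,X),(6 if k%10 else 14,X),(0,255,255),1)
        if k%10==0: cv2.putText(A,str(k),(15,X),0,.4,(0,255,255),1)
    cv2.imwrite('pics/%s.png'%n,A)
E
python3 -c "
from h import *
z('top3',155,155,265,235,7,'zt3')"
```

```text
(no output)
```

View pics/zt3.png

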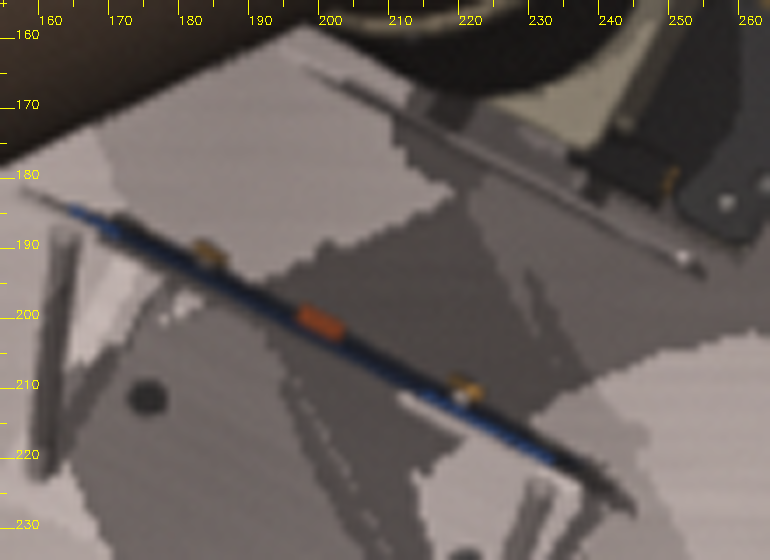

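```bash
python3 - <<'E'
from h import *
def an(f):
    im=cv2.imread('pics/%s.png'%f).astype(float); b=im[:,:,0]-im[:,:,2]
    xs=[];ys=[]
    for c in range(168,232):
        if 194<=c<=205: continue
        r0=int(184+(c-165)*.525); seg=np.clip(b[r0-6:r0+8,c]-8,0,None)
        if seg.sum()>20: xs.append(c);ys.append((seg*np.arange(r0-6,r0+8)).sum()/seg.sum())
    for _ in range(3):
        p=np.polyfit(xs,ys,1);r=np.abs(np.polyval(p,xs)-ys);k=r<2.5*max(r.std(),.2);xs=np.array(xs)[k];ys=np.array(ys)[k]
    print(f,'blue',p,np.degrees(np.arctan(p[0])),r.std())
an('top0');an('top3')
im=cv2.cvtColor(cv2.imread('pics/top3.png'),cv2.COLOR_BGR2GRAY).astype(float)
for c in range(205,252,5):
    r0=int(165+(c-200)*.505); print(c,r0-4,im[r0-4:r0+8,c].astype(int))
E
```

```text
top0 blue [ 0.52511318 97.65948098] 27.704556058019627 0.043792897912717434
top3 blue [ 0.52200369 98.35624695] 27.56472490576757 0.041973311666833726
205 163 [134 139 136 107  73  72 116 134 137 137 137 137]
210 166 [137 140 127  96  64  94 123 129 128 129 136 139]
215 168 [68 72 70 64 69 57 63 71 72 72 70 79]
220 171 [42 42 49 79 87 66 65 69 72 71 71 75]
225 173 [75 73 75 80 97 79 74 91 93 94 93 96]
230 176 [76 75 78 91 92 71 83 91 95 95 96 95]
235 178 [72 76 78 81 98 88 73 86 95 94 94 94]
240 181 [42 44 45 66 93 75 73 89 93 93 92 93]
245 183 [ 58  73  88  96 101 103  86  88  91  91  92  90]
250 186 [ 74  86  93  96 103  82  74  88  92  92  93  95]
```

```bash
python3 -c "
from h import *
z('scene3',285,190,385,275,7.5,'zs3')
import fit
o=sensors.get_obs();T=o['tool_pos'];a=np.radians(o['orientation'][2]+90)
org=T[:2]+.048*np.array([np.cos(a),np.sin(a)])
for c,X in (('top',(-1.5,75,100)),('top',(-1.5,-75,100)),('scene',(-67,-30,0)),('scene',(-67,30,0)),('scene',(-67,-30,80)),('scene',(-1.5,-75,0)),('scene',(-1.5,-75,100))):
    w=fit.W((*org,a),np.array(X)/1e3);w[2]+=T[2]-.0465;print(c,X,fit.proj(c,w).round(1))
"|grep -v '\[\['
```

```text
caddy [ 0.46207931 -0.16950156] 155.08292258049528
panel [0.5093 0.1683 2.6536 0.1119 0.0036 0.0208] 152.04043069083005
sd [0.00071434 0.0004344  0.00522015 0.00182079 0.00103032 0.0018682 ]
with free camera offset in top (px)
[0.5125 0.1685 2.655  0.1172 0.005  0.0259 0.6391 1.4611] 152.11752715148197
top (-1.5, 75, 100) [253.1 192.1]
top (-1.5, -75, 100) [194.9 161.4]
scene (-67, -30, 0) [308.1 260.2]
scene (-67, 30, 0) [291.1 245.1]
scene (-67, -30, 80) [309.7 244.3]
scene (-1.5, -75, 0) [339.2 255.4]
scene (-1.5, -75, 100) [343.3 235.2]
```

View pics/zs3.png

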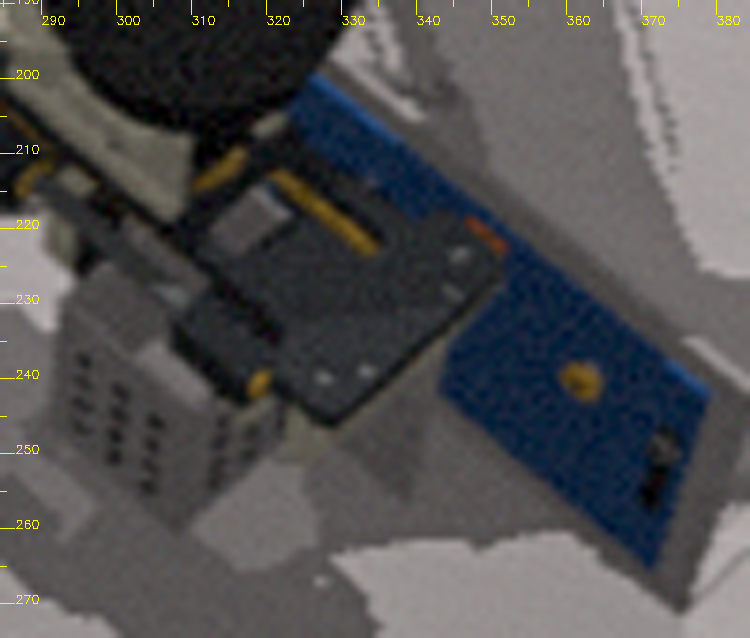

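```bash
cat > fit2.py <<'E'
from h import *
import io,contextlib
with contextlib.redirect_stdout(io.StringIO()): import fit
from fit import *
def pj(c,X,dt):
    k=C[c];p=k['R']@X+k['t']+dt;return np.array([k['fx']*p[0]/p[2]+k['cx'],k['fy']*p[1]/p[2]+k['cy']])
T=np.array([.6068,.0806,.1542]);aT=np.radians(152.43)
held=[('top',(-1.5,75,100),(253.1,191.4)),('scene',(-67,-30,0),(309.4,260.4)),('scene',(-1.5,-75,0),(338.8,256.4))]
def res(q):
    D={'scene':q[9:12],'top':q[12:15]};e=q[15];r=[]
    for c,X,u in cad: r.append((pj(c,W(q[:3],np.array(X)/1e3),D[c])-u)/.6)
    for c,X,u in pts(q[3:9])[:13]+[pts(q[3:9])[14]]: r.append((pj(c,W(q[3:6],np.array(X)),D[c])-u)/.6)
    org=T[:2]+e*np.array([np.cos(aT),np.sin(aT)])
    for c,X,u in held:
        w=W((*org,aT),np.array(X)/1e3);w[2]+=T[2]-.0465;r.append((pj(c,w,D[c])-u)/.6)
    n=np.array([np.cos(q[2]),np.sin(q[2])]); g=np.array([.5051,-.1907])
    eg=(q[:2]-g)@n
    return np.r_[np.concatenate(r),q[9:15]/.0015,(eg-e)/.0005]
q0=np.r_[np.load('caddy.npy'),np.load('panel.npy'),np.zeros(6),.048]
s=least_squares(res,q0,x_scale=.01)
cov=np.sqrt(np.diag(np.linalg.inv(s.jac.T@s.jac)))
for n,i in (('caddy',slice(0,3)),('panel',slice(3,9)),('dts',slice(9,12)),('dtt',slice(12,15)),('e',slice(15,16))): print(n,s.x[i].round(4),cov[i].round(4))
print(np.degrees(s.x[[2,5]]),s.cost); 
if __name__=='__main__': print(s.fun[:-7].reshape(-1,2).round(1).tolist())
np.save('q2.npy',s.x)
E
python3 fit2.py
```

```text
caddy [ 0.4623 -0.1694  2.7073] [0.0012 0.001  0.0093]
panel [5.0990e-01 1.6930e-01 2.6648e+00 1.1190e-01 1.7000e-03 2.1500e-02] [0.0013 0.0009 0.006  0.0021 0.0012 0.0022]
dts [-0.0006 -0.0003  0.0003] [0.0009 0.0009 0.0014]
dtt [-0.0003  0.0001  0.0015] [0.0009 0.0011 0.0014]
e [0.0476] [0.0012]
[155.11871755 152.68240619] 18.729562735911365
[[0.7, -1.4], [0.5, 0.3], [0.8, 1.2], [0.7, 1.3], [-1.1, -1.0], [0.9, 0.4], [-0.4, 0.1], [2.1, -0.9], [1.1, -0.2], [0.2, -0.4], [0.2, -0.5], [-0.6, 0.5], [-0.7, -1.2], [1.0, -0.4], [-1.0, 2.0], [-0.3, -0.5], [0.1, -0.3], [-0.0, 0.2], [-0.2, 0.6], [-0.1, -0.0], [0.4, 0.3], [0.1, 0.3], [-1.4, -0.1], [-1.2, 0.5], [-1.7, 0.5], [1.1, -0.9]]
```

```bash
python3 -c "
from h import *
go([.6055,.1198,.0965],62.6)
"
```

```text
now [0.6061 0.0789 0.1547] [-1.7997e+02  2.0000e-02  6.2350e+01] F [ 0.06  0.21 -2.57] open 0.0587 t 4.95
units [ 0.24  -0.13   0.388] [-0.0005  0.0003 -0.0041]
```

>>> {"method": "drive_tool", "body": {
  "moves": [
    [0.08,-0.04,0.1,0,0,-0.004],
    [0.16,-0.09,0.2,0,0,-0.004],
    [0.24,-0.13,0.3,0,0,-0.004],
    [0.24,-0.13,0.388,0,0,-0.004],
    [0.24,-0.13,0.388,0,0,-0.004],
    [0.24,-0.13,0.388,0,0,-0.004]
  ]
}}

```text
clock: 5.55
tool_pos: [0.6054, 0.1192, 0.0963]
orientation: [-180.0, 0.1, 62.6]
force: [-1.1, 0.1, -2.3]
opening: 0.0589
```

```bash
python3 -c "
from h import *
go([.5699,.1382,.0965],62.6)
snap('top','top4');snap('scene','scene4')
go([.5699,.1382,.0965],62.6)
z('top4',150,160,260,235,7,'zt4')
z('scene4',300,190,400,280,6.6,'zs4')
"
```

```text
now [0.6054 0.1192 0.0963] [-1.7996e+02  7.0000e-02  6.2580e+01] F [-1.1   0.14 -2.29] open 0.0589 t 5.55
units [ 0.004 -0.268 -0.001] [-0.0007  0.0011 -0.0003]
now [0.606  0.1195 0.0972] [ 1.7998e+02 -2.0000e-02  6.2580e+01] F [-0.07 -0.15 -2.51] open 0.0585 t 5.65
units [-0.    -0.271  0.005] [ 0.0003 -0.0004 -0.0003]
```

View pics/zt4.png

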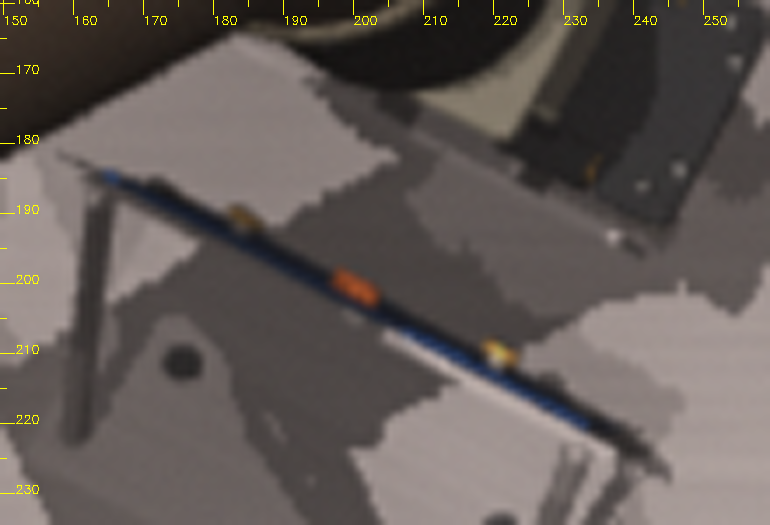

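View pics/zs4.png

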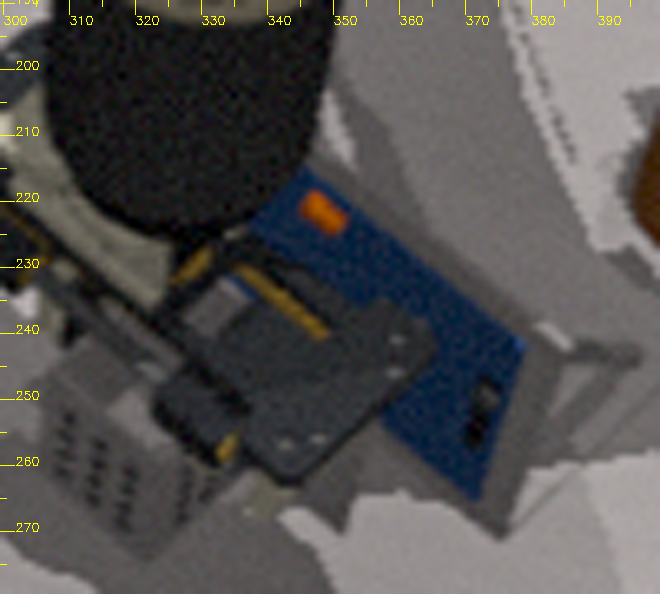

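```bash
sed -i "s/^T=.*/T=np.array([.6058,.1194,.0969]);aT=np.radians(152.58)/; s/^held=.*/held=[('top',(-1.5,75,100),(238.8,194.2)),('scene',(-67,-30,0),(321.9,274.3)),('scene',(-1.5,-75,0),(352.1,270.1))]/" fit2.py; python3 fit2.py
```

```text
caddy [ 0.4625 -0.1687  2.7074] [0.0012 0.001  0.0093]
panel [5.1030e-01 1.6990e-01 2.6648e+00 1.1190e-01 1.7000e-03 2.1500e-02] [0.0013 0.0009 0.006  0.0021 0.0012 0.0022]
dts [-0.0011 -0.0008  0.0002] [0.0009 0.0009 0.0014]
dtt [0.0003 0.0005 0.0016] [0.0009 0.0011 0.0014]
e [0.0479] [0.0012]
[155.12508277 152.6798655 ] 16.929271492905684
[[0.7, -1.5], [0.5, 0.2], [0.9, 1.2], [0.8, 1.2], [-1.0, -1.1], [1.0, 0.3], [-0.5, 0.2], [2.0, -0.7], [1.0, -0.1], [0.2, -0.4], [0.2, -0.4], [-0.6, 0.5], [-0.7, -1.2], [1.0, -0.4], [-1.0, 2.0], [-0.3, -0.5], [0.1, -0.3], [-0.0, 0.2], [-0.2, 0.6], [-0.1, -0.0], [0.4, 0.3], [0.1, 0.3], [-1.4, -0.1], [-1.4, -0.2], [-0.1, 0.7], [-0.4, -0.3]]
```

```bash
cat >> h.py <<'E'
PX,PY,PA,EE=.5103,.1699,np.radians(152.65),.0479
def st():
    o=sensors.get_obs(); T=o['tool_pos'];c,s=np.cos(PA),np.sin(PA)
    v=T[:2]-[PX,PY]; xx=v@[c,s]; yy=v@[-s,c]; f=o['force']
    print('t %.2f gap %.1f lat %.2f under %.1f (h for hole align %.1f) yaw %.2f'%(o['clock'],(-xx-EE)*1e3,yy*1e3,(T[2]-.0465)*1e3,(T[2]-.0465+.066)*1e3,o['orientation'][2]+90),
     'Fpanel n(+x in) %.1f y %.1f z %.1f'%(f[:2]@[c,s],f[:2]@[-s,c],f[2]),'M',o['moment'].round(2),'rp',o['orientation'][:2].round(2),'open %.4f'%o['opening'])
def pp(gap,lat,under,yaw=152.65):
    c,s=np.cos(PA),np.sin(PA); x=-(gap/1e3+EE);y=lat/1e3
    go([PX+c*x-s*y,PY+s*x+c*y,under/1e3+.0465],yaw-90)
E
python3 -c "
from h import *
st();pp(12,0,50)"
```

```text
t 5.65 gap 60.2 lat 0.80 under 50.7 (h for hole align 116.7) yaw 152.58 Fpanel n(+x in) -0.0 y 0.2 z -2.5 M [-0.07 -0.15  0.04] rp [ 1.7998e+02 -2.0000e-02] open 0.0585
now [0.606  0.1195 0.0972] [ 1.7998e+02 -2.0000e-02  6.2580e+01] F [-0.07 -0.15 -2.51] open 0.0585 t 5.65
units [ 0.005 -0.322  0.005] [ 0.0003 -0.0004 -0.0012]
```

>>> {"method": "drive_tool", "body": {
  "moves": [
    [0.005,-0.06,0.005,0,0,-0.001],
    [0.005,-0.12,0.005,0,0,-0.001],
    [0.005,-0.18,0.005,0,0,-0.001],
    [0.005,-0.23,0.005,0,0,-0.001],
    [0.005,-0.27,0.005,0,0,-0.001],
    [0.005,-0.3,0.005,0,0,-0.001],
    [0.005,-0.322,0.005,0,0,-0.001],
    [0.005,-0.322,0.005,0,0,-0.001]
  ]
}}

```text
clock: 6.45
tool_pos: [0.5632, 0.1427, 0.0965]
orientation: [180.0, -0.0, 62.7]
force: [1.3, -0.5, -2.4]
opening: 0.059
```

```bash
python3 -c "
from h import *
st();pp(12,0,50)
snap('top','top5');snap('scene','scene5')
z('top5',150,160,260,235,7,'zt5')
z('scene5',310,190,400,280,6.6,'zs5')
"
```

```text
t 6.45 gap 11.6 lat -0.10 under 50.0 (h for hole align 116.0) yaw 152.65 Fpanel n(+x in) -1.4 y -0.2 z -2.4 M [-0.03 -0.13  0.05] rp [ 1.7998e+02 -3.0000e-02] open 0.0590
now [0.5632 0.1427 0.0965] [ 1.7998e+02 -3.0000e-02  6.2650e+01] F [ 1.28 -0.47 -2.41] open 0.059 t 6.45
units [-0.001  0.003  0.   ] [ 0.0003 -0.0005  0.0001]
```

View pics/zt5.png

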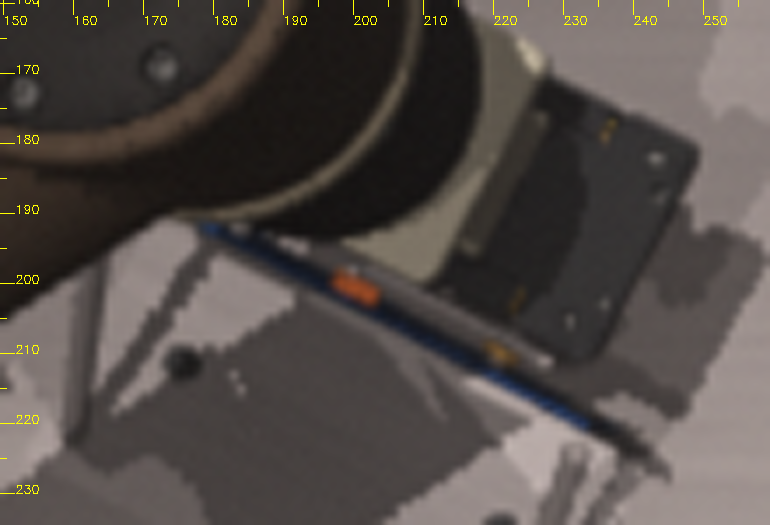

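View pics/zs5.png

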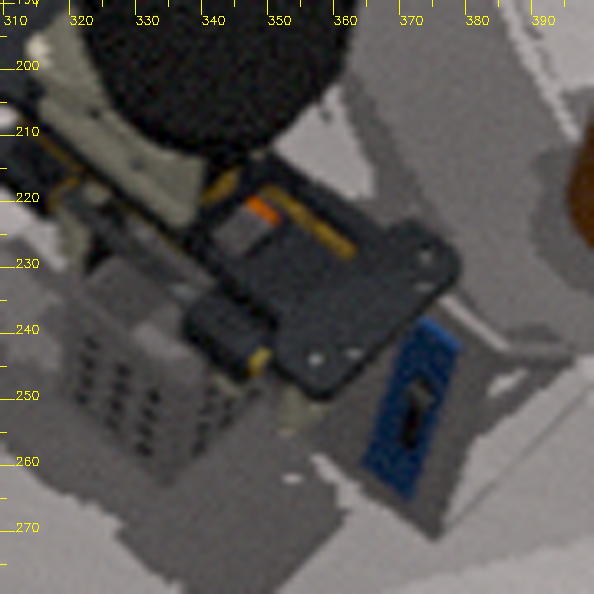

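```bash
python3 -c "
from fit2 import *
import h
D=s.x[12:15]
for X in ((-.0131,.075,.150),(-.0101,.075,.150),(-.0131,.075,.146),(-.0065,.052,.112)): print(X,pj('top',W((h.PX,h.PY,h.PA),np.array(X)),D).round(2))
h.st()
"|tail -5
```

```text
(-0.0131, 0.075, 0.15) [228.34 211.6 ]
(-0.0101, 0.075, 0.15) [227.76 212.7 ]
(-0.0131, 0.075, 0.146) [228.53 211.65]
(-0.0065, 0.052, 0.112) [220.8  210.11]
t 6.55 gap 12.1 lat -0.12 under 50.0 (h for hole align 116.0) yaw 152.64 Fpanel n(+x in) 0.0 y 0.2 z -2.0 M [-0.08 -0.12  0.02] rp [ 1.7998e+02 -3.0000e-02] open 0.0589
```

>>> {"method": "drive_tool", "body": {
  "moves": [
    [0,-0.005,0,0,0,0],
    [0,-0.01,0,0,0,0],
    [0,-0.015,0,0,0,0],
    [0,-0.02,0,0,0,0],
    [0,-0.02,0,0,0,0]
  ]
}}

```text
clock: 7.05
tool_pos: [0.5609, 0.1438, 0.0965]
orientation: [180.0, -0.0, 62.6]
force: [0.2, -0.8, -3.0]
opening: 0.0589
```

```bash
python3 -c "
from h import *
st();pp(8.5,0,50)"
```

```text
t 7.05 gap 9.0 lat -0.11 under 50.0 (h for hole align 116.0) yaw 152.64 Fpanel n(+x in) -0.5 y 0.6 z -3.0 M [-0.16 -0.14 -0.02] rp [ 1.7997e+02 -3.0000e-02] open 0.0589
now [0.5609 0.1438 0.0965] [ 1.7997e+02 -3.0000e-02  6.2640e+01] F [ 0.18 -0.76 -2.99] open 0.0589 t 7.05
units [-0.001 -0.004  0.   ] [ 0.0005 -0.0005 -0.0001]
```

>>> {"method": "drive_tool", "body": {
  "moves": [
    [0,-0.004,0,0,0,0],
    [0,-0.008,0,0,0,0],
    [0,-0.012,0,0,0,0],
    [0,-0.012,0,0,0,0]
  ]
}}

```text
clock: 7.45
tool_pos: [0.5603, 0.1442, 0.0971]
orientation: [179.9, -0.1, 62.6]
force: [3.3, -5.1, -1.4]
opening: 0.0586
```

```bash
python3 -c "
from h import *
st()"
```

```text
t 7.45 gap 8.3 lat -0.14 under 50.6 (h for hole align 116.6) yaw 152.64 Fpanel n(+x in) -5.3 y 3.1 z -1.4 M [-1.73 -1.6  -0.12] rp [ 1.7988e+02 -5.0000e-02] open 0.0586
```

>>> {"method": "drive_tool", "body": {
  "moves": [
    [0,-0.008,0.004,0,0,0],
    [0,-0.008,0.008,0,0,0],
    [0,-0.008,0.012,0,0,0],
    [0,-0.008,0.016,0,0,0],
    [0,-0.008,0.016,0,0,0]
  ]
}}

```text
clock: 7.95
tool_pos: [0.5606, 0.1446, 0.0955]
orientation: [179.8, -0.1, 62.6]
force: [5.8, -3.7, -0.2]
opening: 0.0588
```

```bash
python3 -c "
from h import *
st()"
```

```text
t 7.95 gap 8.4 lat -0.68 under 49.0 (h for hole align 115.0) yaw 152.64 Fpanel n(+x in) -6.9 y 0.6 z -0.2 M [-1.39 -1.74 -0.27] rp [ 1.7975e+02 -1.3000e-01] open 0.0588
```

>>> {"method": "drive_tool", "body": {
  "moves": [
    [-0.002,-0.008,0.004,0,0,0],
    [-0.004,-0.008,0.008,0,0,0],
    [-0.004,-0.008,0.012,0,0,0],
    [-0.004,-0.008,0.014,0,0,0],
    [-0.004,-0.008,0.014,0,0,0]
  ]
}}

```text
clock: 8.45
tool_pos: [0.5597, 0.145, 0.0936]
orientation: [179.7, -0.2, 62.6]
force: [2.5, -0.1, -2.7]
opening: 0.0593
```

```bash
python3 -c "
from h import *
st()"
```

```text
t 8.45 gap 7.4 lat -0.62 under 47.1 (h for hole align 113.1) yaw 152.65 Fpanel n(+x in) -2.3 y -1.1 z -2.7 M [-0.22 -1.37 -0.13] rp [179.72  -0.18] open 0.0593
```

>>> {"method": "drive_tool", "body": {
  "moves": [
    [-0.001,-0.006,0.003,0,0,0],
    [-0.002,-0.01,0.006,0,0,0],
    [-0.003,-0.014,0.009,0,0,0],
    [-0.003,-0.018,0.009,0,0,0],
    [-0.003,-0.02,0.009,0,0,0],
    [-0.003,-0.02,0.009,0,0,0]
  ]
}}

```text
clock: 9.05
tool_pos: [0.5571, 0.1461, 0.0923]
orientation: [179.7, -0.2, 62.6]
force: [4.6, -0.8, -1.6]
opening: 0.0589
```

```bash
python3 -c "
from h import *
st()"
```

```text
t 9.05 gap 4.6 lat -0.35 under 45.8 (h for hole align 111.8) yaw 152.65 Fpanel n(+x in) -4.5 y -1.4 z -1.6 M [-0.39 -1.73 -0.12] rp [179.71  -0.2 ] open 0.0589
```

>>> {"method": "drive_tool", "body": {
  "moves": [
    [0,-0.01,0,0,0,0],
    [0,-0.015,0,0,0,0],
    [0,-0.02,0,0,0,0],
    [0,-0.025,0,0,0,0],
    [0,-0.03,0,0,0,0],
    [0,-0.03,0,0,0,0]
  ]
}}

```text
clock: 9.65
tool_pos: [0.5539, 0.1477, 0.0926]
orientation: [179.6, -0.2, 62.6]
force: [9.5, -4.4, -3.4]
opening: 0.059
```

```bash
python3 -c "
from h import *
st()"
```

```text
t 9.65 gap 1.0 lat -0.32 under 46.1 (h for hole align 112.1) yaw 152.65 Fpanel n(+x in) -10.4 y -0.4 z -3.4 M [-1.6  -2.99 -0.24] rp [179.63  -0.21] open 0.0590
```

>>> {"method": "drive_tool", "body": {
  "moves": [
    [0,-0.008,0,0,0,0],
    [0,-0.012,0,0,0,0],
    [0,-0.016,0,0,0,0],
    [0,-0.018,0,0,0,0],
    [0,-0.018,0,0,0,0]
  ]
}}

```text
clock: 10.15
tool_pos: [0.5536, 0.1478, 0.0929]
orientation: [179.4, -0.2, 62.6]
force: [14.2, -9.1, -6.8]
opening: 0.059
```

```bash
python3 -c "
from h import *
st()"
```

```text
t 10.15 gap 0.7 lat -0.22 under 46.4 (h for hole align 112.4) yaw 152.62 Fpanel n(+x in) -16.8 y 1.6 z -6.8 M [-3.45 -5.53 -0.45] rp [179.44  -0.22] open 0.0590
```

>>> {"method": "drive_tool", "body": {
  "moves": [
    [0,-0.008,0.005,0,0,0],
    [0,-0.008,0.01,0,0,0],
    [0,-0.008,0.015,0,0,0],
    [0,-0.008,0.02,0,0,0],
    [0,-0.008,0.025,0,0,0],
    [0,-0.008,0.03,0,0,0],
    [0,-0.008,0.03,0,0,0]
  ]
}}

```text
clock: 10.85
tool_pos: [0.5542, 0.148, 0.0894]
orientation: [179.3, -0.3, 62.6]
force: [8.2, -4.8, 1.3]
opening: 0.0592
```

```bash
python3 -c "
from h import *
st()"
```

```text
t 10.85 gap 1.2 lat -0.69 under 42.9 (h for hole align 108.9) yaw 152.62 Fpanel n(+x in) -9.4 y 0.5 z 1.3 M [-1.71 -3.22 -0.25] rp [179.3   -0.29] open 0.0592
```

```bash
python3 -c "
from h import *
pp(0,0,36)"
```

```text
now [0.5542 0.148  0.0894] [179.3   -0.29  62.62] F [ 8.17 -4.76  1.3 ] open 0.0592 t 10.85
units [-0.005 -0.008  0.046] [ 0.0117 -0.0049 -0.0005]
```

>>> {"method": "drive_tool", "body": {
  "moves": [
    [-0.001,-0.007,0.005,0.002,-0.001,0],
    [-0.002,-0.007,0.01,0.004,-0.002,0],
    [-0.002,-0.007,0.015,0.006,-0.003,0],
    [-0.002,-0.007,0.02,0.006,-0.003,0],
    [-0.002,-0.007,0.025,0.006,-0.003,0],
    [-0.002,-0.007,0.03,0.006,-0.003,0],
    [-0.002,-0.007,0.035,0.006,-0.003,0],
    [-0.002,-0.007,0.035,0.006,-0.003,0]
  ]
}}

```text
clock: 11.65
tool_pos: [0.5544, 0.148, 0.0849]
orientation: [179.5, -0.2, 62.6]
force: [7.2, -3.5, -0.1]
opening: 0.0587
```

```bash
python3 -c "
from h import *
st()"
```

```text
t 11.65 gap 1.4 lat -0.81 under 38.4 (h for hole align 104.4) yaw 152.63 Fpanel n(+x in) -8.0 y -0.2 z -0.1 M [-1.4  -2.64 -0.18] rp [ 1.7955e+02 -1.7000e-01] open 0.0587
```

>>> {"method": "drive_tool", "body": {
  "moves": [
    [-0.001,-0.006,0.005,0.001,0,0],
    [-0.002,-0.006,0.01,0.002,0,0],
    [-0.002,-0.006,0.015,0.003,0,0],
    [-0.002,-0.006,0.02,0.003,0,0],
    [-0.002,-0.006,0.025,0.003,0,0],
    [-0.002,-0.006,0.03,0.003,0,0],
    [-0.002,-0.006,0.035,0.003,0,0],
    [-0.002,-0.006,0.035,0.003,0,0]
  ]
}}

```text
clock: 12.45
tool_pos: [0.5548, 0.1478, 0.0805]
orientation: [179.6, -0.2, 62.6]
force: [7.1, -5.1, 1.5]
opening: 0.0591
```

```bash
python3 -c "
from h import *
st()"
```

```text
t 12.45 gap 1.8 lat -0.80 under 34.0 (h for hole align 100.0) yaw 152.64 Fpanel n(+x in) -8.6 y 1.3 z 1.5 M [-1.6  -2.68 -0.17] rp [179.61  -0.21] open 0.0591
```

>>> {"method": "drive_tool", "body": {
  "moves": [
    [-0.001,-0.008,0.004,0.001,0,0],
    [-0.001,-0.01,0.008,0.002,0,0],
    [-0.001,-0.01,0.012,0.002,0,0],
    [-0.001,-0.01,0.016,0.002,0,0],
    [-0.001,-0.01,0.02,0.002,0,0],
    [-0.001,-0.01,0.02,0.002,0,0]
  ]
}}

```text
clock: 13.05
tool_pos: [0.5547, 0.1478, 0.0785]
orientation: [179.6, -0.2, 62.7]
force: [7.3, -5.5, 1.4]
opening: 0.0588
```

```bash
python3 -c "
from h import *
st()"
```

```text
t 13.05 gap 1.7 lat -0.78 under 32.0 (h for hole align 98.0) yaw 152.66 Fpanel n(+x in) -9.0 y 1.5 z 1.4 M [-1.9  -2.74 -0.2 ] rp [179.61  -0.25] open 0.0588
```

>>> {"method": "drive_tool", "body": {
  "moves": [
    [0,-0.006,0.004,0,0,0],
    [0,-0.006,0.008,0,0,0],
    [0,-0.006,0.012,0,0,0],
    [0,-0.006,0.016,0,0,0],
    [0,-0.006,0.016,0,0,0]
  ]
}}

```text
clock: 13.55
tool_pos: [0.5539, 0.1479, 0.0763]
orientation: [179.6, -0.2, 62.6]
force: [3.8, -3.7, 1.4]
opening: 0.0593
```

```bash
python3 -c "
from h import *
st()"
```

```text
t 13.55 gap 1.0 lat -0.52 under 29.8 (h for hole align 95.8) yaw 152.64 Fpanel n(+x in) -5.1 y 1.5 z 1.4 M [-1.29 -1.37 -0.4 ] rp [179.6   -0.23] open 0.0593
```

>>> {"method": "drive_tool", "body": {
  "moves": [
    [0,-0.003,0.004,0,0,0],
    [0,-0.003,0.008,0,0,0],
    [0,-0.003,0.012,0,0,0],
    [0,-0.003,0.016,0,0,0],
    [0,-0.003,0.016,0,0,0]
  ]
}}

```text
clock: 14.05
tool_pos: [0.5542, 0.1478, 0.0756]
orientation: [179.5, -0.3, 62.7]
force: [0.7, -4.3, 13.0]
opening: 0.0586
```

```bash
python3 -c "
from h import *
st()
snap('top','top6');snap('scene','scene6')
z('top6',150,160,260,235,7,'zt6')
z('scene6',310,190,400,280,6.6,'zs6')
"
```

```text
t 14.05 gap 1.2 lat -0.59 under 29.1 (h for hole align 95.1) yaw 152.66 Fpanel n(+x in) -2.6 y 3.5 z 13.0 M [-1.89 -0.24 -0.46] rp [179.52  -0.26] open 0.0586
```

View pics/zt6.png

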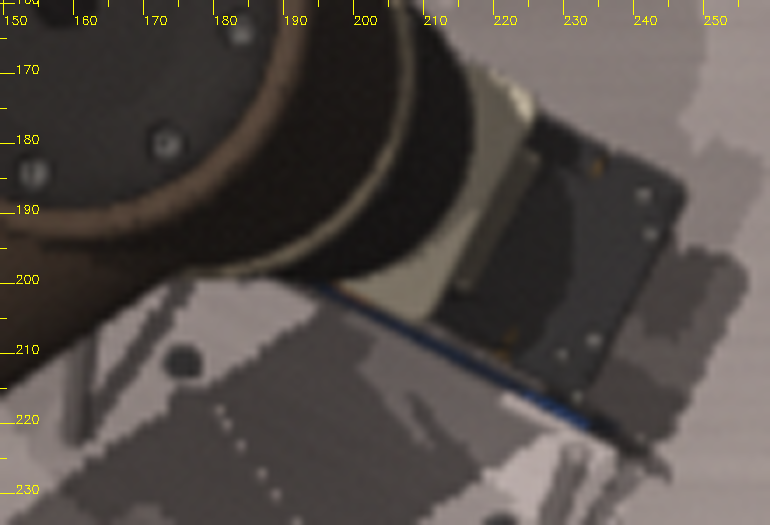

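View pics/zs6.png

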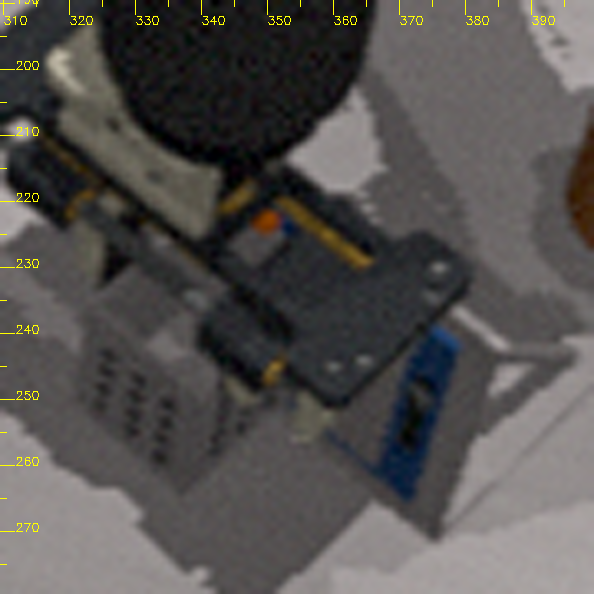

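>>> {"method": "drive_tool", "body": {
  "moves": [
    [0,0,0,0,0,0],
    [0,0,0,0,0,0]
  ]
}}

```text
clock: 14.35
tool_pos: [0.5541, 0.1478, 0.0761]
orientation: [179.5, -0.3, 62.7]
force: [0.6, -2.4, 6.3]
opening: 0.0586
```

>>> {"method": "drive_tool", "body": {
  "moves": [
    [0,0,0,0,0,0],
    [0,0,0,0,0,0],
    [0,0,0,0,0,0],
    [0,0,0,0,0,0],
    [0,0,0,0,0,0],
    [0,0,0,0,0,0]
  ],
  "fingers": 1
}}

```text
clock: 14.95
tool_pos: [0.554, 0.1478, 0.0759]
orientation: [179.5, -0.2, 62.7]
force: [0.9, 0.6, 0.5]
opening: 0.0872
```

```bash
python3 -c "
from h import *
st()"
```

```text
t 14.95 gap 1.0 lat -0.48 under 29.4 (h for hole align 95.4) yaw 152.67 Fpanel n(+x in) -0.5 y -1.0 z 0.5 M [-0.04 -0.    0.02] rp [179.52  -0.25] open 0.0872
```

>>> {"method": "drive_tool", "body": {
  "moves": [
    [0,0.01,-0.05,0,0,0],
    [0,0.02,-0.12,0,0,0],
    [0,0.02,-0.2,0,0,0],
    [0,0.02,-0.3,0,0,0],
    [0,0.02,-0.45,0,0,0],
    [0,0.02,-0.6,0,0,0],
    [0,0.02,-0.8,0,0,0],
    [0,0.02,-0.9,0,0,0]
  ]
}}

```text
clock: 15.75
tool_pos: [0.5565, 0.1468, 0.2151]
orientation: [179.4, -0.5, 62.7]
force: [-0.1, 0.6, -0.4]
opening: 0.0874
```

>>> {"method": "drive_tool", "body": {
  "moves": [
    [-0.2,0,-0.1,0,0,0],
    [-0.4,0,-0.2,0,0,0],
    [-0.7,0,-0.3,0,0,0],
    [-1.0,0,-0.3,0,0,0],
    [-1.0,0,-0.3,0,0,0],
    [-1.0,0,-0.3,0,0,0]
  ]
}}

```text
clock: 16.35
tool_pos: [0.487, 0.0127, 0.2606]
orientation: [179.3, -0.6, 62.6]
force: [0.1, 1.4, -0.5]
opening: 0.0876
```

>>> {"method": "drive_tool", "body": {
  "moves": [
    [-0.2,0,0,0,0,0],
    [-0.5,0,0,0,0,0],
    [-0.8,0,0,0,0,0],
    [-1.0,0,0,0,0,0],
    [-1.0,0,0,0,0,0]
  ]
}}

```text
clock: 16.85
tool_pos: [0.417, -0.122, 0.2596]
orientation: [179.2, -0.6, 62.5]
force: [0.5, -0.5, 0.3]
opening: 0.0878
```

```bash
python3 -c "
from h import *
st()
snap('top','top7');snap('scene','scene7')
z('top7',150,160,260,235,7,'zt7')
z('scene7',310,185,400,275,6.6,'zs7')
"
```

```text
t 16.85 gap 3.3 lat 302.15 under 213.1 (h for hole align 279.1) yaw 152.49 Fpanel n(+x in) -0.7 y 0.2 z 0.3 M [-0.05 -0.05 -0.03] rp [179.23  -0.59] open 0.0878
```

View pics/zt7.png

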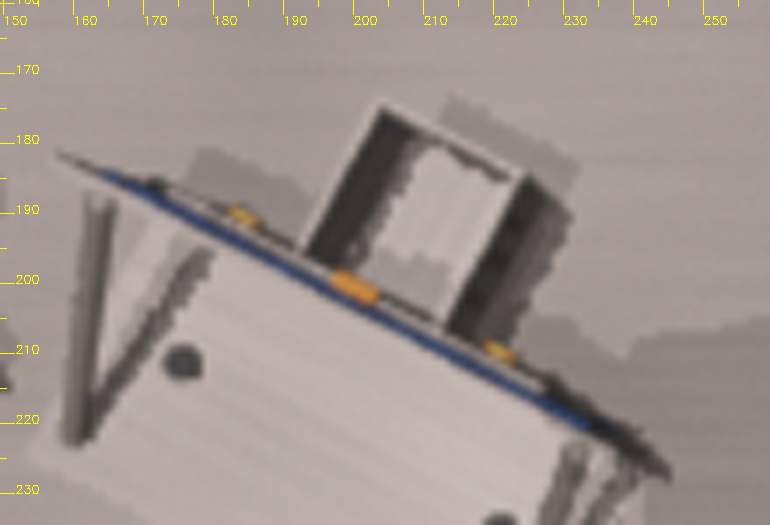

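View pics/zs7.png

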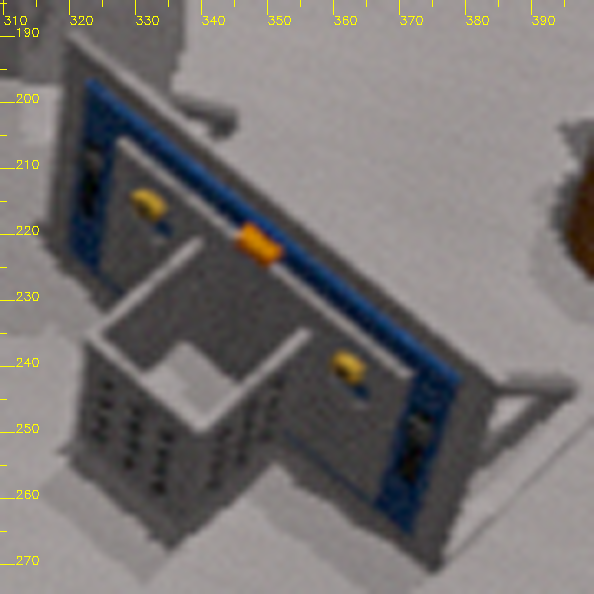

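View pics/scene7.png

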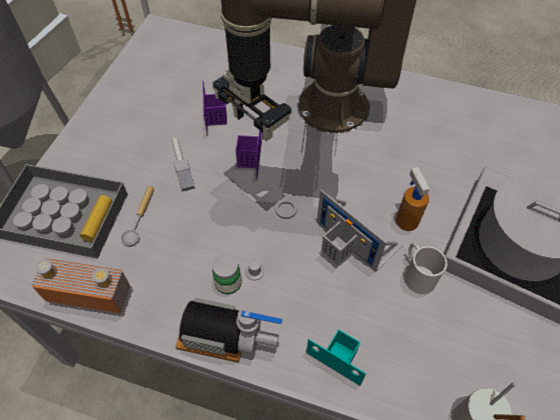

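The caddy hangs flat and level. The screw heads show at the tops of the slots, at scene (331,215) and (361,240), with the large holes below them. The orange catch stands out above the top edge at (348,221), and the bystanders haven't moved. I'm handing in.

```bash
python3 -c "
from h import *
a=cv2.imread('pics/scene0.png');b=cv2.imread('pics/scene7.png')
for i in (a,b):
    m=(i[215:228,340:356,2].astype(int)-i[215:228,340:356,0]>100);print('orange px',m.sum())
print(ticket.close_job())"
```

```text
orange px 22
orange px 21
the job is handed in; nothing more can be done
None
```

I hung the grey steel caddy on the panel and handed the job in at about 17 s; no verdict was reported.

**How it went:** I gripped the caddy across its box, 48 mm in front of the plate's rear face instead of the suggested 35 mm, so the gripper body would clear the panel. I touched the screw heads at about 5 N and slid down until they dropped into the large holes. I then pushed the back flat (about 17 N at most) and slid down to a hard stop at about 13 N. After that I let go and backed away.

**Last checks:**
- **Seating:** in the final pictures the plate is parallel to the mounting plate. Both screw heads sit at the tops of their slots.
- **Catch:** it stands out above the top edge, with 21 orange pixels against 22 before the job. The push force also dropped when it snapped out.
- **Surroundings:** the wrist read about 0 N after release, and the bystanders look unmoved.

**Disagreements:**
- **Screw height:** the pictures put it at about 112 mm, but the stop implied about 109 mm. The difference is within the picture error plus some slip and tilt in the grip.
- **Gap to the plate:** my estimate ended about 1 mm off the plate instead of 0, and about 0.5 mm off to the side. Both are within the estimate's error.

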